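# Clip the oven sensor onto the deep cake tin

### The job

The clip-on oven sensor is parked on the upright fin of the small steel stand. Squeeze its handles to open it, lift it off, and clip it upright onto the top edge of the deep rectangular cake tin, at the middle of the long wall that faces the robot, lowered so that the rim is well between the jaw pads, then let go so that the spring grips the wall. Leave the round tin where it stands.

Things in the scene. Friction and masses are not known exactly. Their poses are not given: they have to be found in the camera images.
- clip_mid (a point): Clip (loose, 0.15 kg, 100 mm tall, steel jaws down, black handles up): point on its hinge pin. z up; y along the pin and the edge it sits on; x: handles squeeze, jaws open. Flat jaw pads 22 to 50 mm below, handles to 50 mm above, all 26 mm wide in y. Black pod d 22 mm at +y end, 18 to 33 mm out. Parked on a fixed upright 4 mm fin, top 26 mm below the point. Either way round will do.
- clip_jaw (a joint): Jaw opening, rad per jaw: 0 shut on a 4 mm wall or the fin, -0.06 on nothing, 0.26 squeezed to its solid stop (jaw tips 30 mm apart). Sprung shut. Grasp the handles from above about 30 mm over the pin, fingers closing along the clip's x: 37 mm over their outer faces shut (47 at the top), 22 mm and parallel when fully squeezed; that takes 8 to 10 N, so use 20 N or more.
- rim_mid (a point): Middle of the top edge of the near long wall of the deep rectangular tin (aluminium, 154 x 224 mm, 90 mm high, walls 4 mm, fixed, a cake 41 mm high inside). Point in the middle of the wall's thickness and length; y along the wall, x level across it into the tin, z up. The clip sits well with its pin 26 mm above this point and its y along the wall.
- round_tin: A loose round cake tin to be left alone: 170 mm in diameter, 90 mm high, 0.7 kg; origin under its centre. The clip's stand, this tin and the rectangular tin stand side by side in any order.
Mind the look-alikes: they are no part of the job. What is shaped like the part that bears clip_mid but green or purple is not meant.

How it is judged:
On the way, in this order (a step that is already met when the one before it is completed fails the run):
1. the clip is squeezed open and taken away from its stand (value of joint clip_jaw above 0.1 rad and distance of clip_mid from where it was at the start of the episode above 0.06 m), for 0.1 s.
2. the open jaws are lowered over the tin's rim (x of clip_mid in the frame of rim_mid between -0.012 and 0.012 m and y of clip_mid in the frame of rim_mid between -0.025 and 0.025 m and z of clip_mid in the frame of rim_mid between 0.008 and 0.04 m and value of joint clip_jaw above 0.08 rad), for 0.1 s.
At the end, for the whole second after the job is handed in: The clip is shut on the tin's near long wall, at rest and upright (within about 11 degrees), along the wall within about 11 degrees, its middle within 25 mm of the wall's middle along it and 12 mm across it, and 8 to 40 mm above the rim (jaw tips 10 to 42 mm below the rim) (x of clip_mid in the frame of rim_mid between -0.012 and 0.012 m and y of clip_mid in the frame of rim_mid between -0.025 and 0.025 m and z of clip_mid in the frame of rim_mid between 0.008 and 0.04 m and value of joint clip_jaw between -0.04 and 0.05 rad and angle between clip_mid's own z axis and vertical below 0.2 rad and angle between the y axis of clip_mid and the y axis of rim_mid, either way round below 0.2 rad and linear speed of clip below 0.02 m/s); the robot touches nothing.
It fails at once if the round tin is pushed more than 30 mm (distance of round_tin from where it was at the start of the episode above 0.03 m).
It also fails if it takes over 42 s, if anything falls off the work surface, if the arm or the gripper's body presses on something with over 40 N, if the wrist force passes 120 N, or if a joint passes its speed limit or range.

### The arm

A 7-joint arm with a two-finger parallel gripper is mounted at the origin on the work surface. World frame = base frame: x ahead of the robot, y to its left, z up, the work surface at z = 0. Lengths are in m, angles in rad, forces in N, time in s.
With the tool pointing down it reaches from about 0.35 to 0.9 m from the base axis. Payload 8.1 kg.
Tool frame: the origin (TCP) lies at the centre of the arm's flange, where the gripper is bolted on; the fingertips stand 178 mm ahead of it and the grasp point (between the pads) lies 159 mm ahead of it; z points along the fingers, y is the line along which they close (so a half turn about z gives the same grasp; the last joint's range is limited). The gripper opens to 92 mm and grips with 3 to 60 N. Pads are 19 mm wide; open, the fingers measure 130 mm over their backs; the gripper's body (75 mm by 190 mm) begins 47 mm behind the grasp point.
Start: joints at [1.122, 0.434, 0.025, 1.573, -0.012, 1.134, -0.075], TCP at [0.212, -0.588, 0.405] pointing down, gripper open.
Joint ranges: [-2.62, 2.62], [-0.44, 2.09], [-1.27, 1.32], [0.08, 2.57], [-1.32, 4.46], [0.12, 2], [-2.74, 2.74]. Speed limits (rad/s): [2.22, 2.22, 3.01, 3.01, 3.14, 3.14, 3.14].

### API

Orientations are given as a rotation vector (axis times angle).
In Python, from cell import arm gives the robot as it stands. The module is installed in compiled form; this text tells all that it offers.
- The arm moves only by the shell command python3 -m inch 'ROWS' [FORCE]. ROWS is text: rows parted by semicolons, each of 5 numbers parted by spaces: the shift along the tool's x, y, z in m, then the turn about the tool's z in rad, then the finger opening in m, from 0 to 0.0918. In form: x y z roll fingers; .... A call has 1 to 5 rows; each row is the pose to reach, as a shift and turn from the pose commanded when the call began, along the tool's axes at that moment; what a row does not reach only later rows make up. A row lasts 1/10 s, in which the tool goes at most 50 mm and 8.59 degrees, less where a joint would pass 70% of its speed; a pose out of reach is approached as far as the arm can. A call with a gripper value outside its range is refused whole. The fingers move at their own pace and stop on an object; FORCE is the grip in N (left out, the last holds). Time passes only in rows, so rows that repeat a pose let the fingers close. It gives the time, the measured TCP pose, the force, the opening and the grip force at its end, in the units of the state.
- arm.observe(): the state, without advancing time (a new reading comes with each control period).
- arm.get_image(name): name is "side" or "top" or "wrist"; returns the picture (480x640x3 uint8, red, green, blue); there is no depth.
- arm.get_calibration(name): a dict with "intrinsics" (3x3 intrinsics, pixels), "pose" (4x4, takes a point from camera to world coordinates). Camera axes: x right, y up, looking along -z (the intrinsics and any distortion apply to the point x, -y, -z); pixel columns grow to the right and rows downward; lengths in m; the calibration is good to about 2 mm. A picture is of the moment at which its call begins: read the wrist's pose just before it. get_calibration takes no time and is no camera call; for the wrist camera it gives the pose at the moment of the call.
- arm.sign_off(): hands the job in; it is judged then, once.
Trained networks look in the newest picture that a camera, given by its name, has taken for a name from the list of things; names that differ only in an ending like _2 or _b are one class to them, and where a whole thing is asked for, a point or a joint stands for the part that bears it (a point fixed in the world has none). Each returns a list of dicts, best first, with "conf" (0 to 1); they miss things now and then, are a little off and sometimes report something else, mostly with a low value. They report only what shows in the picture. A call takes as long as a camera call. They do not tell look-alikes from the thing itself.
- arm.look_for(camera, query): "point" ([row, column] in pixels, amid what is visible of it).
- arm.silhouettes(camera, query): "region" (480x640 bool, what is visible of it) and "point" ([row, column] in pixels, amid what is visible of it).
- arm.place_of(camera, query): "point" ([row, column] in pixels: a listed point, or the origin of a listed thing).
The state is a dict: "clock": time; "joints": joint angles; "dq": joint speeds; "joint_efforts": joint torques, N m; "position": TCP position; "ee_rot": TCP orientation; "force": force on the tool from outside, world axes, zero at the start; "ft_torque": the same for the moment, N m; "width": opening from 0.0 (shut) to 1.0 (fully open); "gripper_force": force on a finger pad.
Only numpy, scipy, OpenCV 4.12 (cv2) and the standard library are available. Lean on these libraries where they do the work, as an engineer would, in place of code of your own. Each camera call takes 0.05 s, during which the arm holds its last target. There are 200 camera calls.

## Working session

There is one attempt and no reset: what is moved stays moved. The work goes in short steps, Python scripts to look and compute and a shell command to move; the robot and the scene stay as the last step left them, time stands still between calls to the robot, and variables do not carry over. Pictures are saved under pics/ and viewed, at most 10 in all, crops included, and the job is handed in when it is done.

```bash
mkdir -p pics
cat > h.py <<'E'
import numpy as np, cv2
from cell import arm
from scipy.spatial.transform import Rotation as R
def save(cam,name):
    im=arm.get_image(cam); cv2.imwrite(f'pics/{name}.png',cv2.cvtColor(im,cv2.COLOR_RGB2BGR)); return im
def ray(cam,p):
    c=arm.get_calibration(cam); K=np.array(c['intrinsics']);T=np.array(c['pose'])
    d=np.linalg.inv(K)@[p[1],p[0],1.]; d=T[:3,:3]@(d*[1,-1,-1]); return T[:3,3],d/np.linalg.norm(d)
def atz(cam,p,z):
    o,d=ray(cam,p); return o+d*(z-o[2])/d[2]
def tri(rays):
    A=sum(np.eye(3)-np.outer(d,d) for o,d in rays); b=sum((np.eye(3)-np.outer(d,d))@o for o,d in rays)
    return np.linalg.solve(A,b)
def proj(cam,P):
    c=arm.get_calibration(cam); K=np.array(c['intrinsics']);T=np.array(c['pose'])
    q=T[:3,:3].T@(np.array(P)-T[:3,3]); q=K@(q*[1,-1,-1]); return q[1]/q[2],q[0]/q[2]
E
python3 - <<'E'
from h import *
np.set_printoptions(precision=3,suppress=True)
s=arm.observe(); print(s['clock'],s['position'],s['ee_rot'],R.from_rotvec(s['ee_rot']).as_matrix())
for c in ('top','side'):
    save(c,c+'0'); k=arm.get_calibration(c); print(k.keys(),np.array(k['intrinsics']),np.array(k['pose']))
    for q in ('clip_mid','rim_mid','round_tin'):
        for r in arm.place_of(c,q): print(c,q,np.round(r['point'],1),round(r['conf'],2),atz(c,r['point'],{'clip_mid':.12,'rim_mid':.09,'round_tin':0}[q]))
a,b=cv2.imread('pics/top0.png'),cv2.imread('pics/side0.png')
E
```

```text
0.0 [ 0.212 -0.588  0.404] [-3.093 -0.54   0.001] [[ 0.941  0.339 -0.001]
 [ 0.339 -0.941  0.001]
 [-0.    -0.002 -1.   ]]
dict_keys(['intrinsics', 'pose']) [[559.742   0.    330.039]
 [  0.    559.742 242.701]
 [  0.      0.      1.   ]] [[-0.014  0.998 -0.067  0.481]
 [-1.    -0.013  0.024  0.066]
 [ 0.023  0.068  0.997  1.288]
 [ 0.     0.     0.     1.   ]]
top clip_mid [186.8 190.8] 0.91 [0.681 0.328 0.12 ]
top clip_mid [265.4 149. ] 0.89 [0.517 0.414 0.12 ]
top clip_mid [209.3 145.9] 0.88 [0.634 0.421 0.12 ]
top clip_mid [306.6 215.6] 0.64 [0.43  0.277 0.12 ]
top clip_mid [245.9 199.1] 0.62 [0.556 0.311 0.12 ]
top rim_mid [289.8 338.8] 0.74 [0.461 0.021 0.09 ]
top round_tin [235.9 477.7] 0.82 [ 0.579 -0.308  0.   ]
dict_keys(['intrinsics', 'pose']) [[598.114   0.    327.592]
 [  0.    598.114 243.933]
 [  0.      0.      1.   ]] [[-0.935  0.226 -0.275  0.174]
 [-0.355 -0.551  0.755  1.087]
 [ 0.019  0.803  0.596  0.936]
 [ 0.     0.     0.     1.   ]]
side clip_mid [316.4 278. ] 0.93 [0.556 0.314 0.12 ]
side clip_mid [350.1 339.6] 0.9 [0.413 0.353 0.12 ]
side clip_mid [391.2 273.5] 0.7 [0.486 0.485 0.12 ]
side clip_mid [376.1 205.7] 0.69 [0.61  0.499 0.12 ]
side rim_mid [259.1 368.9] 0.97 [0.456 0.034 0.09 ]
side round_tin [207.2 365.1] 0.78 [ 0.569 -0.305 -0.   ]
```

View pics/top0.png

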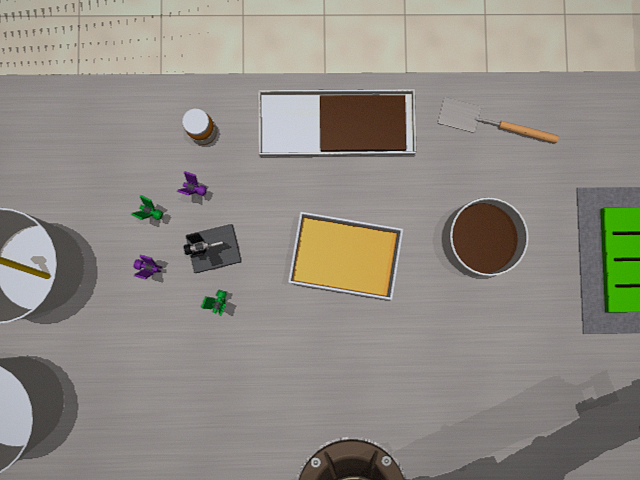

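View pics/side0.png

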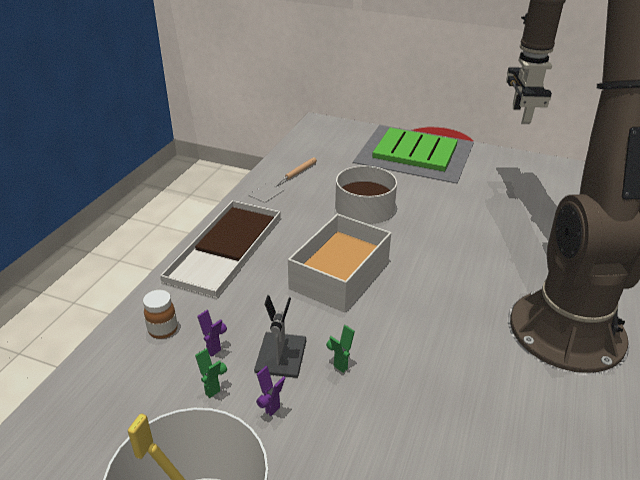

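Top: the real black clip sits on its stand at about (246,199), ringed by green and purple look-alikes. The rectangular tin has its near wall from (283,291) to (298,392), and the round tin is at (236,487). Side: the clip is at (316,278), and the near wall's middle is at about (259,369).

Run:
```python
from h import *
np.set_printoptions(precision=4,suppress=True)
C=tri([ray('top',(245.9,199.1)),ray('side',(316.4,278.0))]); M=tri([ray('top',(289.8,338.8)),ray('side',(259.1,368.9))])
print('clip',C,proj('top',C),proj('side',C),'rim',M,proj('top',M),proj('side',M))
# tin outline from silhouette, top
arm.get_image('top')
for q in ('rim_mid','clip_mid'):
  for r in arm.silhouettes('top',q): print(q,r['conf'],r['point'],r['region'].sum())
a=cv2.imread('pics/top0.png')[215:285,165:255]; b=cv2.imread('pics/side0.png')[280:385,230:350]
c=cv2.imread('pics/top0.png')[200:310,280:410]
f=lambda x,w,h: cv2.resize(x,(w,h),interpolation=cv2.INTER_CUBIC)
out=np.zeros((600,800,3),np.uint8); out[:311,:400]=f(a,400,311); out[:350,400:]=f(b,400,350); out[315:,:295]=f(c,337,285)[:,:295]
cv2.imwrite('pics/crop1.png',out)
```

```text
clip [0.5567 0.3115 0.1177] (np.float64(245.77200466886148), np.float64(199.05179925896434)) (np.float64(316.4183803710965), np.float64(278.14338452775246)) rim [0.4599 0.02   0.0785] (np.float64(290.01676202878133), np.float64(338.8662923963471)) (np.float64(259.09083354789635), np.float64(368.6911080681749))
rim_mid 0.95 [251.9, 345.0] 7408
clip_mid 0.92 [266.1, 143.7] 387
clip_mid 0.86 [245.5, 197.5] 442
clip_mid 0.84 [188.0, 192.8] 393
clip_mid 0.8 [207.7, 146.2] 402
clip_mid 0.56 [303.1, 216.1] 344
clip_mid 0.33 [234.4, 488.5] 5445
```

View pics/crop1.png

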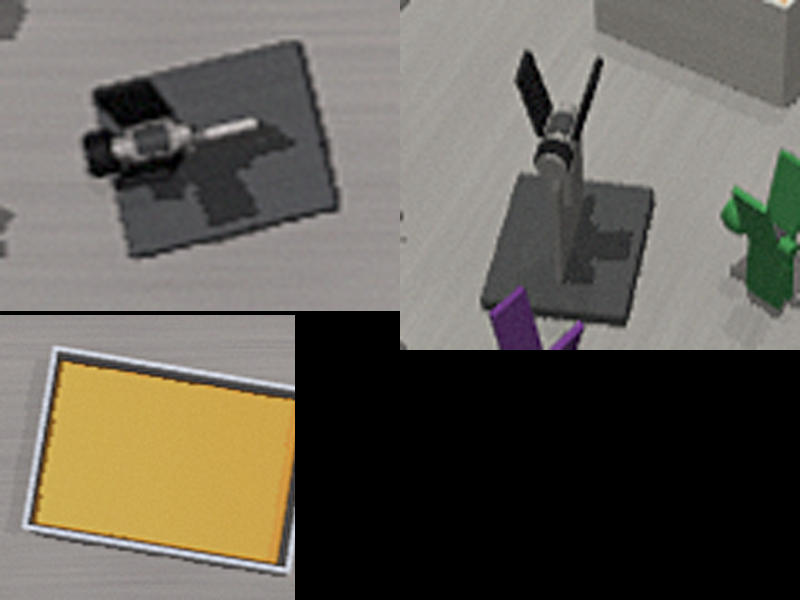

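The clip triangulates to (0.557, 0.312, 0.118), which agrees with its projection in both views. The crops show the pin and fin line turned about 12.7° and the pod on the +y side. The near wall is turned about -8.5°. I'll move to a hover point above the clip.

```bash
cat >> h.py <<'E'
def go(P,th):
    "shift in tool axes and roll to TCP P with tool y at world angle th (nearest half turn)"
    s=arm.observe(); T=R.from_rotvec(s['ee_rot']).as_matrix()
    a=np.arctan2(T[1,1],T[0,1]); d=(th-a+np.pi/2)%np.pi-np.pi/2
    tilt=np.degrees(np.arccos(-T[2,2]))
    print('t',round(s['clock'],2),'pos',np.round(s['position'],4),'tilt',round(tilt,2),'shift',np.round(T.T@(np.array(P)-s['position']),4),'roll',round(-d,4),'q',np.round(s['joints'],2),'w',round(s['width'],3),'F',np.round(s['force'],1),s['gripper_force'])
E
python3 -m inch '0.63 -0.73 0 -1.447 0.0918; 0.63 -0.73 0 -1.447 0.0918; 0.63 -0.73 0 -1.447 0.0918; 0.63 -0.73 0 -1.447 0.0918; 0.63 -0.73 0 -1.447 0.0918' 30
python3 -c "
from h import *
go((.557,.311,.405),.2217)"
```

```text
clock: 1.05
position: [0.3017, -0.3526, 0.405]
ee_rot: [2.676, 1.644, -0.0]
force: [1.8, 0.1, -0.7]
width: 0.994
gripper_force: 0.0
t 1.05 pos [ 0.3017 -0.3526  0.405 ] tilt 0.05 shift [ 7.074e-01 -7.220e-02 -4.000e-04] roll -0.6907 q [ 0.95  0.19 -0.23  1.93  0.05  1.02  0.22] w 0.994 F [ 1.8  0.1 -0.7] 0.0
```

```bash
python3 -m inch '0.707 -0.072 0 -0.69 0.0918; 0.707 -0.072 0 -0.69 0.0918; 0.707 -0.072 0 -0.69 0.0918; 0.707 -0.072 0 -0.69 0.0918; 0.707 -0.072 0 -0.69 0.0918'
python3 -c "
from h import *
go((.557,.311,.405),.2217)"
```

```text
clock: 1.55
position: [0.3928, -0.1199, 0.4052]
ee_rot: [1.963, 2.451, 0.0]
force: [2.3, -0.2, 0.2]
width: 1.002
gripper_force: 0.0
t 1.55 pos [ 0.3928 -0.1199  0.4052] tilt 0.08 shift [ 0.3847  0.2544 -0.    ] roll -0.0014 q [ 0.65  0.13 -0.52  2.02  0.07  1.01  0.31] w 1.002 F [ 2.3 -0.2  0.2] 0.0
```

```bash
python3 -m inch '0.385 0.254 0 0 0.0918; 0.385 0.254 0 0 0.0918; 0.385 0.254 0 0 0.0918; 0.385 0.254 0 0 0.0918; 0.385 0.254 0 0 0.0918'
python3 -c "
from h import *
go((.557,.311,.405),.2217)
save('wrist','w0')
for q in ('clip_mid','rim_mid'):
  for r in arm.place_of('wrist',q): print(q,np.round(r['point']),r['conf'],atz('wrist',r['point'],.118 if q[0]=='c' else .09))
print(arm.get_calibration('wrist'))
"
```

```text
clock: 2.05
position: [0.483, 0.1132, 0.405]
ee_rot: [1.971, 2.446, 0.0]
force: [0.7, -1.2, -0.2]
width: 1.002
gripper_force: 0.0
t 2.05 pos [0.483  0.1132 0.405 ] tilt 0.05 shift [ 0.1776  0.1143 -0.    ] roll -0.0076 q [ 0.2   0.3  -0.66  1.84  0.21  1.07 -0.33] w 1.002 F [ 0.7 -1.2 -0.2] 0.0
clip_mid [  1. 636.] 0.81 [0.646923   0.32393605 0.118     ]
clip_mid [  3. 303.] 0.58 [0.43664249 0.27451998 0.118     ]
rim_mid [324. 274.] 0.86 [0.45881925 0.02451413 0.09      ]
{'intrinsics': array([[358.69485699,   0.        , 321.36233433],
       [  0.        , 358.69485699, 246.59176547],
       [  0.        ,   0.        ,   1.        ]]), 'pose': array([[ 9.75599186e-01, -2.10723517e-01, -6.16589665e-02,
         4.66334783e-01],
       [ 2.19557947e-01,  9.37270181e-01,  2.70774658e-01,
         1.88244163e-01],
       [ 7.32522420e-04, -2.77705252e-01,  9.60666048e-01,
         3.84362619e-01],
       [ 0.00000000e+00,  0.00000000e+00,  0.00000000e+00,
         1.00000000e+00]])}
```

View pics/w0.png

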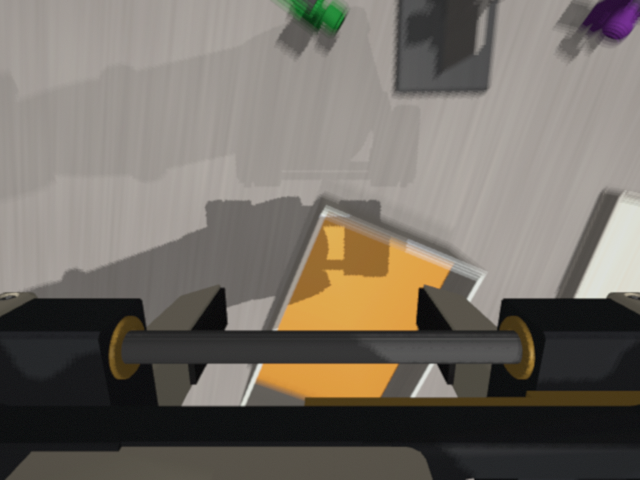

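The wrist view shows the tin at bottom centre with its near wall running from (325,210) down to (245,400). The stand is at the top, around (440,45), with the clip just out of frame. The rim middle from this view is (0.459, 0.0245) at z = 0.09, matching the top camera. I'll move nearer the clip and measure it.

```bash
python3 -m inch '0.04 0.03 0 -0.008 0.0918; 0.08 0.06 0 -0.008 0.0918; 0.12 0.09 0 -0.008 0.0918; 0.12 0.114 0 -0.008 0.0918; 0.12 0.114 0 -0.008 0.0918'
python3 -c "
from h import *
go((.557,.311,.405),.2217)
save('wrist','w1')
for r in arm.place_of('wrist','clip_mid'): print(np.round(r['point']),r['conf'],atz('wrist',r['point'],.118))
"
```

```text
clock: 2.7
position: [0.5705, 0.2529, 0.4039]
ee_rot: [1.961, 2.454, -0.0]
force: [-0.1, -1.4, -0.2]
width: 0.996
gripper_force: 0.0
t 2.7 pos [0.5705 0.2529 0.4039] tilt 0.01 shift [ 0.0597 -0.0004 -0.0011] roll 0.0006 q [-0.08  0.51 -0.64  1.54  0.32  1.2  -0.55] w 0.996 F [-0.1 -1.4 -0.2] 0.0
[ 20. 458.] 0.88 [0.6214237  0.41811531 0.118     ]
[150. 176.] 0.77 [0.45180654 0.29596937 0.118     ]
[154. 477.] 0.65 [0.66251171 0.34080752 0.118     ]
[158. 320.] 0.57 [0.55302829 0.31364541 0.118     ]
```

View pics/w1.png

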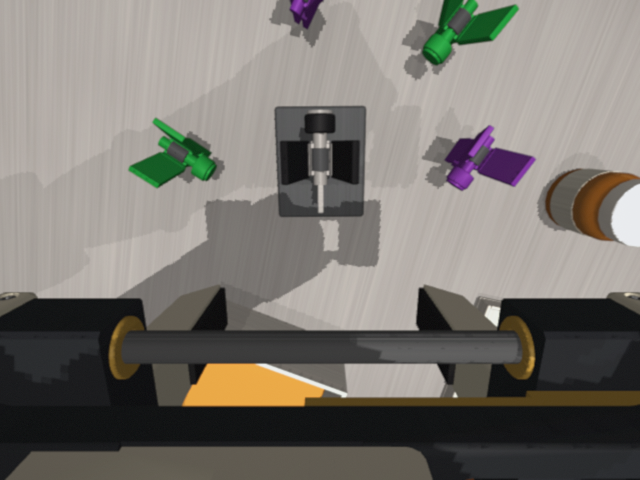

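The wrist picture shows the clip at (158,320), midway between the fingers (222 to 420) and aligned with them. The pod is at (122,320), and the look-alikes stay clear of the finger span. The clip is at about (0.555, 0.3125), so I'll descend.

```bash
python3 -m inch '0.04 -0.002 0 0 0.0918; 0.061 -0.002 0.02 0 0.0918; 0.061 -0.002 0.06 0 0.0918; 0.061 -0.002 0.097 0 0.0918; 0.061 -0.002 0.097 0 0.0918'
python3 -c "
from h import *
go((.555,.3125,.307),.2217)"
```

```text
clock: 3.3
position: [0.5514, 0.3088, 0.3033]
ee_rot: [-1.961, -2.452, 0.014]
force: [0.2, -1.1, 0.0]
width: 1.0
gripper_force: 0.0
t 3.3 pos [0.5514 0.3088 0.3033] tilt 0.52 shift [ 0.0028  0.0043 -0.0037] roll 0.0001 q [-0.2   0.62 -0.6   1.63  0.4   1.03 -0.71] w 1.0 F [ 0.2 -1.1  0. ] 0.0
```

```bash
python3 -m inch '0 0 0 0 0.0918; 0 0 0 0 0.0918'
python3 -c "
from h import *
go((.555,.3125,.307),.2217)"
```

```text
clock: 3.5
position: [0.5535, 0.3119, 0.3102]
ee_rot: [1.961, 2.453, 0.005]
force: [0.3, 0.3, 0.5]
width: 1.0
gripper_force: 0.0
t 3.5 pos [0.5535 0.3119 0.3102] tilt 0.18 shift [0.0003 0.0016 0.0032] roll 0.0003 q [-0.2   0.62 -0.61  1.62  0.4   1.03 -0.71] w 1.0 F [0.3 0.3 0.5] 0.0
```

```bash
python3 -m inch '0 0.001 0.002 0 0.05; 0 0.001 0.002 0 0.01; 0 0.001 0.002 0 0.01; 0 0.001 0.002 0 0.01; 0 0.001 0.002 0 0.01' 35
python3 -m inch '0 0 0 0 0.01; 0 0 0 0 0.01; 0 0 0 0 0.01'
python3 -c "
from h import *
go((.555,.3125,.307),.2217)"
```

```text
clock: 4.0
position: [0.5539, 0.3123, 0.3058]
ee_rot: [1.96, 2.455, 0.0]
force: [0.7, -0.5, -0.0]
width: 0.609
gripper_force: 0.0
clock: 4.3
position: [0.5538, 0.3121, 0.3055]
ee_rot: [-1.96, -2.455, 0.001]
force: [-0.6, 0.2, -1.6]
width: 0.355
gripper_force: 4.2
t 4.3 pos [0.5538 0.3121 0.3055] tilt 0.03 shift [ 0.0001  0.0012 -0.0015] roll 0.0012 q [-0.2   0.62 -0.61  1.62  0.4   1.03 -0.71] w 0.355 F [-0.6  0.2 -1.6] 4.215253332804423
```

```bash
python3 -m inch '0 0 0 0 0.01; 0 0 0 0 0.01; 0 0 0 0 0.01; 0 0 0 0 0.01; 0 0 0 0 0.01' 35
```

```text
clock: 4.8
position: [0.5539, 0.3122, 0.3057]
ee_rot: [1.961, 2.455, -0.0]
force: [-0.4, 0.0, -1.1]
width: 0.228
gripper_force: 35.0
```

The opening is now 21 mm at 35 N, so the clip is fully squeezed. Next I'll lift it and measure the rim's line from the top picture taken earlier.

```bash
python3 -m inch '0 0 -0.02 0 0.01; 0 0 -0.045 0 0.01; 0 0 -0.07 0 0.01; 0 0 -0.1 0 0.01; 0 0 -0.1 0 0.01'
python3 - <<'E'
from h import *
np.set_printoptions(precision=4,suppress=True)
arm.get_image('top')
r=[r for r in arm.silhouettes('top','rim_mid')][0]
c=max(cv2.findContours(r['region'].astype(np.uint8),0,1)[0],key=cv2.contourArea).reshape(-1,2)
W=np.array([atz('top',(p[1],p[0]),.09)[:2] for p in c])
(ctr,sz,ang)=cv2.minAreaRect((W*1000).astype(np.float32)); B=cv2.boxPoints((ctr,sz,ang))/1000
print('rect',ctr,sz,ang); print(B)
B=B[np.argsort(B[:,0])]
go((.459,.023,.4),0)
E
```

```text
clock: 5.3
position: [0.5543, 0.3133, 0.4102]
ee_rot: [1.959, 2.453, 0.01]
force: [0.3, -0.2, -1.4]
width: 0.231
gripper_force: 35.0
rect (534.6444091796875, 3.9382858276367188) (224.0220947265625, 154.15724182128906) 79.63387298583984
[[ 0.4387 -0.0924]
 [ 0.5903 -0.1201]
 [ 0.6306  0.1003]
 [ 0.479   0.128 ]]
t 5.4 pos [0.5539 0.3123 0.4061] tilt 0.07 shift [-0.2611 -0.1565  0.0059] roll 0.2229 q [-0.18  0.53 -0.64  1.5   0.33  1.21 -0.65] w 0.229 F [ 0.4 -0.1 -2. ] 34.993924498558044
```

The tin's outline at z = 0.09 fits a 224 x 154 mm rectangle exactly. The near wall's middle is at about (0.460, 0.019), turned about -10.4°. I'll carry the clip to a hover above it.

```bash
python3 -m inch '-0.02 -0.012 0 0.05 0.01; -0.055 -0.032 0 0.12 0.01; -0.09 -0.053 0 0.2 0.01; -0.125 -0.074 0 0.28 0.01; -0.16 -0.094 0 0.36 0.01'
python3 -c "
from h import *
go((.460,.019,.406),-.178)"
```

```text
clock: 5.9
position: [0.4965, 0.1335, 0.4042]
ee_rot: [-2.371, -2.059, 0.004]
force: [0.9, -0.2, -0.6]
width: 0.228
gripper_force: 35.0
t 5.9 pos [0.4965 0.1335 0.4042] tilt 0.14 shift [-0.1185 -0.0201 -0.0016] roll 0.0375 q [ 0.09  0.32 -0.59  1.8   0.2   1.08 -0.7 ] w 0.228 F [ 0.9 -0.2 -0.6] 34.993178844451904
```

```bash
python3 -m inch '-0.035 -0.006 0 0.038 0.01; -0.07 -0.012 0 0.038 0.01; -0.1 -0.017 0 0.038 0.01; -0.11 -0.019 0 0.038 0.01; -0.11 -0.019 0 0.038 0.01'
python3 - <<'E'
from h import *
go((.460,.019,.406),-.178)
im=save('wrist','w2')
for q in ('rim_mid','clip_mid'):
  for r in arm.place_of('wrist',q): print(q,np.round(r['point']),r['conf'],atz('wrist',r['point'],.09 if q[0]=='r' else .218))
u=np.array([np.cos(-.18),np.sin(-.18)]);v=np.array([-u[1],u[0]])
a=cv2.imread('pics/w2.png')
for k in (-.11,-.05,0,.05,.11):
    P=np.r_[np.array([.4604,.0182])+v*k,.09]; r,c=proj('wrist',P); cv2.circle(a,(int(c),int(r)),2,(0,0,255),-1); print(k,round(r),round(c))
cv2.imwrite('pics/w2m.png',a)
E
```

```text
clock: 6.4
position: [0.4632, 0.0275, 0.4048]
ee_rot: [-2.41, -2.015, 0.003]
force: [-0.9, 0.4, -2.0]
width: 0.232
gripper_force: 35.0
t 6.4 pos [0.4632 0.0275 0.4048] tilt 0.11 shift [-0.0089 -0.0016 -0.0011] roll -0.0 q [ 0.3   0.23 -0.55  1.91  0.14  1.04 -0.5 ] w 0.232 F [-0.9  0.4 -2. ] 34.99384939670563
clip_mid [288. 320.] 0.58 [0.46454726 0.03545258 0.218     ]
-0.11 360 319
-0.05 302 319
0 249 320
0.05 190 320
0.11 112 320
```

View pics/w2m.png

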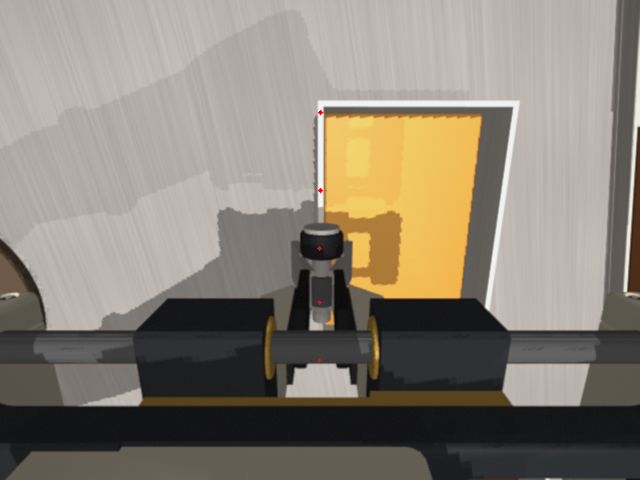

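The wrist view shows the near rim as a white line at column 320, rows 103 to 300. The predicted points fall on it, and the corner suggests a +4 mm shift along the wall. The open clip hangs at column 320, lined up with the rim. I'll let the arm settle, then go down.

```bash
python3 -m inch '0 0 0.02 0 0.01; 0 0 0.03 0 0.01; 0 0 0.03 0 0.01; 0 0 0.03 0 0.01'
python3 -c "
from h import *
go((.4608,.0215,.304),-.178)"
```

```text
clock: 6.95
position: [0.4639, 0.0297, 0.3758]
ee_rot: [-2.405, -2.02, 0.0]
force: [-0.6, 0.5, -1.3]
width: 0.231
gripper_force: 35.0
t 6.95 pos [0.4639 0.0297 0.3758] tilt 0.04 shift [-0.0086 -0.0016  0.0718] roll 0.0041 q [ 0.28  0.26 -0.55  1.95  0.16  0.97 -0.52] w 0.231 F [-0.6  0.5 -1.3] 34.99406933784485
```

```bash
python3 -m inch '-0.008 -0.0015 0.015 0.004 0.01; -0.0085 -0.0015 0.03 0.004 0.01; -0.0085 -0.0015 0.04 0.004 0.01; -0.0085 -0.0015 0.04 0.004 0.01; -0.0085 -0.0015 0.04 0.004 0.01'
python3 - <<'E'
from h import *
go((.4608,.0215,.304),-.178)
save('side','s1'); save('wrist','w3')
a=cv2.imread('pics/s1.png')[160:320,270:430]; b=cv2.imread('pics/w3.png')[90:390,220:420]
cv2.imwrite('pics/c3.png',np.hstack([cv2.resize(a,(450,450),interpolation=2),cv2.resize(b,(300,450),interpolation=2)]))
E
```

```text
clock: 7.45
position: [0.4611, 0.0213, 0.3362]
ee_rot: [2.411, 2.014, 0.001]
force: [-0.0, 0.3, -1.0]
width: 0.227
gripper_force: 35.0
t 7.45 pos [0.4611 0.0213 0.3362] tilt 0.03 shift [ 0.0002 -0.0004  0.0322] roll -0.0006 q [ 0.28  0.3  -0.54  2.01  0.2   0.88 -0.54] w 0.227 F [-0.   0.3 -1. ] 34.994083642959595
```

View pics/c3.png

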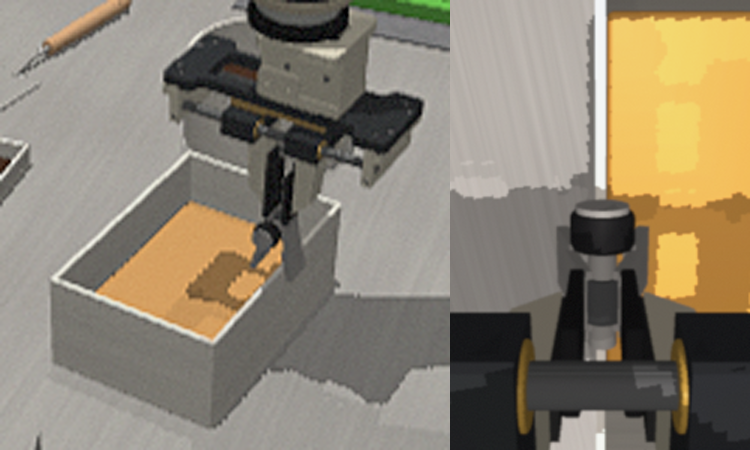

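The side view shows the open jaws straddling the near wall just above the rim. In the wrist view the rim (crop column 601) lines up with the pin (crop column 603). I'll lower it over the wall.

```bash
python3 -m inch '0 0 0.008 0 0.01; 0 0 0.018 0 0.01; 0 0 0.028 0 0.01; 0 0 0.032 0 0.01; 0 0 0.032 0 0.01'
python3 -m inch '0 0 0 0 0.01; 0 0 0 0 0.01; 0 0 0 0 0.01'
python3 -c "
from h import *
go((.4608,.0215,.304),-.178)"
```

```text
clock: 8.05
position: [0.4605, 0.0209, 0.3028]
ee_rot: [-2.41, -2.013, 0.002]
force: [-0.2, 0.3, -1.0]
width: 0.229
gripper_force: 35.0
clock: 8.35
position: [0.461, 0.0209, 0.304]
ee_rot: [2.411, 2.014, 0.001]
force: [0.1, 0.0, -1.3]
width: 0.229
gripper_force: 35.0
t 8.35 pos [0.461  0.0209 0.304 ] tilt 0.04 shift [ 0.0005 -0.0003  0.    ] roll -0.0011 q [ 0.26  0.35 -0.52  2.05  0.24  0.8  -0.58] w 0.229 F [ 0.1  0.  -1.3] 34.99418020248413
```

```bash
python3 -m inch '0 0 0 0 0.03; 0 0 0 0 0.04; 0 0 0 0 0.05; 0 0 0 0 0.07; 0 0 0 0 0.085'
python3 -m inch '0 0 0 0 0.085; 0 0 0 0 0.085; 0 0 0 0 0.085; 0 0 0 0 0.085; 0 0 0 0 0.085'
```

```text
clock: 8.85
position: [0.4609, 0.0209, 0.3038]
ee_rot: [2.411, 2.014, 0.0]
force: [-0.0, 1.0, 0.0]
width: 0.616
gripper_force: 0.0
clock: 9.35
position: [0.4608, 0.0209, 0.3037]
ee_rot: [2.411, 2.014, 0.0]
force: [0.3, -0.2, 0.5]
width: 0.92
gripper_force: 0.0
```

```bash
python3 -m inch '0 0 -0.02 0 0.085; 0 0 -0.06 0 0.085; 0 0 -0.1 0 0.085; -0.03 0 -0.14 0 0.085; -0.08 0 -0.14 0 0.085'
python3 -m inch '-0.04 0 0 0 0.085; -0.04 0 0 0 0.085; -0.04 0 0 0 0.085'
python3 - <<'E'
from h import *
save('side','s2'); sp=arm.place_of('side','clip_mid'); save('wrist','w4'); wp=arm.place_of('wrist','clip_mid')
best=min(((np.linalg.norm(tri([ray('side',p['point']),ray('wrist',q['point'])])-[.461,.021,.116]),p['point'],q['point']) for p in sp for q in wp),key=lambda t:t[0],default=None)
print(best,best and tri([ray('side',best[1]),ray('wrist',best[2])]))
a=cv2.imread('pics/s2.png')[170:310,280:420]; b=cv2.imread('pics/w4.png')
cv2.imwrite('pics/c4.png',np.hstack([cv2.resize(a,(300,300),interpolation=2),cv2.resize(b,(400,300))]))
E
```

```text
clock: 9.85
position: [0.4482, -0.0554, 0.449]
ee_rot: [2.4, 2.018, 0.012]
force: [1.0, -1.1, -0.7]
width: 0.926
gripper_force: 0.0
clock: 10.15
position: [0.4392, -0.0978, 0.4437]
ee_rot: [-2.414, -2.011, -0.0]
force: [-0.0, 0.9, 0.5]
width: 0.926
gripper_force: 0.0
(np.float64(0.0015140488831055909), [246.0, 368.4], [83.6, 321.7]) [0.46168845 0.02164759 0.11718279]
```

View pics/c4.png

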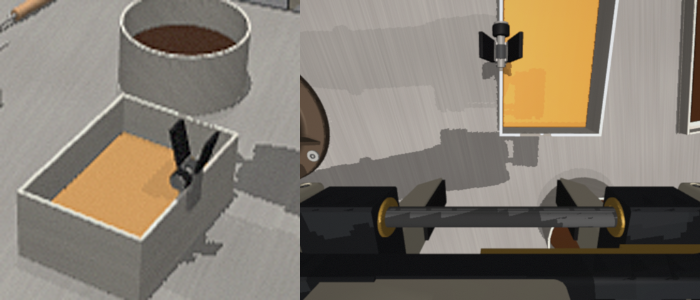

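The clip stands upright on the near rim and is shut. It triangulates to (0.462, 0.022, 0.117), which is 27 mm above the rim and at the wall's middle. The gripper is clear and the round tin hasn't been touched, so I'm handing the job in.

```bash
python3 -c "
from cell import arm
print(arm.sign_off())"
```

```text
the job is handed in; nothing more can be done
None
```

The clip is shut and upright on the middle of the rectangular tin's near long wall, with its pin about 27 mm above the rim. The round tin was left alone, and I handed the job in at about 10 s; the hand-in gave no verdict.

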